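Refit the return spring on a hydraulic ram

ROBOT

A 6-joint arm with a two-finger parallel gripper is mounted at the origin on the work surface. World frame = base frame: x ahead of the robot, y to its left, z up, the work surface at z = 0. Lengths are in m, angles in degrees, forces in N, time in s.
With the tool pointing down it reaches from about 0.325 to 0.85 m from the base axis. Payload 4.4 kg.
Tool frame: the origin (TCP) lies where the fingers leave the gripper's body, on its centre line; the fingertips stand 97 mm ahead of it and the grasp point (between the pads) lies 78 mm ahead of it; y points along the fingers, z is the direction in which the jaws open and shut, and the axes are right-handed (so a half turn about y gives the same grasp; the last joint's range is limited). The gripper opens to 94 mm and grips with 3 to 60 N. Pads are 16 mm wide; open, the fingers measure 119 mm over their backs; the gripper's body (75 mm by 177 mm) begins 78 mm behind the grasp point.
Start: joints at [-79.04, 11.837, 88.321, -0, 79.842, -8.623], TCP at [0.193, -0.542, 0.303] pointing down, gripper open.
Joint ranges: [-156.59, 156.59], [-49.26, 127.26], [12.9, 141.05], [-63.56, 243.56], [4.71, 150.69], [-161.64, 161.64]. Speed limits (degrees/s): [159.86, 159.86, 180, 180, 180, 180].

INTERFACE

Orientations are given as [roll, pitch, yaw] about the fixed x, y, z axes, in that order (R = Rz(yaw) Ry(pitch) Rx(roll)).
In Python, from workcell import arm gives the robot as it stands. The module is installed in compiled form; this text tells all that it offers.
- The arm moves only by the tool send_rows, never from a script. Its argument "motion" is text: rows parted by semicolons, each of 6 numbers parted by spaces: the shift along the tool's x, y, z in cm, then the turn, a rotation vector about the tool's x, y, z in rad. In form: tx ty tz ax ay az; .... A call has 1 to 5 rows; each row shifts and turns the commanded pose from where the row before left it, along the tool's axes as they then stand; what a row does not reach is not made up. A row lasts 1/12 s, in which the tool goes at most 41.7 mm and 7.16 degrees, less where a joint would pass 70% of its speed; a pose out of reach is approached as far as the arm can. A call is refused whole if a number of a shift passes 4.17 or a number of a turn 0.125, either way. A call with a gripper value outside its range is refused whole. "jaw" is the gripper's target within -1 to 1 (shut at 1, half-way at 0, fully open at -1), set as the call begins (left out, the last holds). The fingers move at their own pace and stop on an object; "squeeze" is the grip in N (left out, the last holds). Time passes only in rows, so rows that do not move let the fingers close. It gives the time, the measured TCP pose, the force and the opening at its end, in the units of the state.
- arm.state(): the state, without advancing time (a new reading comes with each control period).
- arm.grab_frame(name): name is "side" or "top"; returns (picture, depth): 384x512x3 uint8, red, green, blue; 384x512 float32, m along the optical axis (not along the pixel's ray), 0 where there is no reading.
- arm.camera_params(name): a dict with "camera_matrix" (3x3 intrinsics, pixels), "k1" (the pictures are not rectified: a ray, as slopes to the right and down, at radius r is drawn at 1 + k1 r^2 times it, then the intrinsics apply), "R" (3x3) and "t" (3): a world point X has camera coordinates R X + t. Camera axes: x right, y down, z forward; pixel columns grow to the right and rows downward; lengths in m; the calibration is good to about 2 mm. A picture is of the moment at which its call begins. camera_params takes no time and is no camera call.
- arm.finish_job(): hands the job in, once; it reports no verdict.
The state is a dict: "t": time; "joint_positions": joint angles; "joint_vel": joint speeds; "effort": joint torques, N m; "position": TCP position; "orientation": TCP orientation; "contact_force": force on the tool from outside, world axes, zero at the start; "ft_torque": the same for the moment, N m; "finger_gap": opening from 0.0 (shut) to 1.0 (fully open).
Only numpy, scipy, OpenCV 4.12 (cv2) and the standard library are available. Lean on these libraries where they do the work, as an engineer would, in place of code of your own. Each camera call takes 0.05 s, during which the arm holds its last target.

TASK

Put the return spring back on the upright rod of the yellow hydraulic ram: thread it over the rod end tail first with light finger pressure (no more than about 10 N), and whenever its inturned tail snags on one of the two notched collars of the rod, twist the spring a little until the tail drops through the notch. Carry on down until the spring sits fully home on the seat at the foot of the rod, let go of it, never force it (forcing bends the tail), and leave the other things on the bench where they are.

Things in the scene. Friction and masses are not known exactly. Their poses are not given: they have to be found in the camera images.
- spring_center (a point): Loose steel compression spring, 80 g, standing upright in a shallow dark tray (floor 3 mm thick, rim 18 mm high). Outer diameter 43 mm, inner 37 mm, wire 3.2 mm, height 66 mm. Point: on its axis, 33 mm above its lower end. z = spring axis, up; +x points from the axis towards the tail and the cut wire end of the top coil, right above the tail. At the start +x is away from the robot, within 50 degrees.
- spring_tail (a point): Middle of the spring's inturned tail: at the lowest coil the wire end is bent inwards, level and radial, 3.2 mm thick; its tip is 10.4 mm from the spring axis. The point lies on the spring's +x side, 15 mm from the axis and 1.6 mm above the lower end. Axes as for spring_center.
- spring_foot (a point): Centre of the spring's lower end, on its axis. The spring gives 2.5 N per mm when squashed endways, at most 10 mm (then the coils bind). It stays springy only while its lower half is free: hold it by the upper half, from above, fingertips no lower than 32 mm above this point.
- ram: Yellow hydraulic ram standing upright on its base flange (diameter 100 mm), heavy, fixed; body diameter 70 mm; origin at the centre of its underside, z up. A level hose port (brass and steel, black cap) sticks out along the ram's +x, 32 mm up, to 70 mm from the axis. A steel rod stands up from its top: slim core of diameter 16 mm with two notched collars of diameter 31 mm.
- ram_seat (a point): Centre of the flat dark seat (diameter 54 mm) on top of the ram, at the foot of the rod, 80 mm above the bench, on the rod axis; axes are the ram's. With the spring home its lower end lies on this seat around the rod, the tail under the lower collar.
- upper_collar (a point): Centre of the top face of the rod's upper collar, 50 mm above the seat, on the rod axis; axes are the ram's (they do not turn with the rod). The collar is 8 mm thick, 31 mm in diameter, 2 mm bevel on its upper edge, with one notch 6.6 mm wide cut in to the core: the only way past for the tail. The notch lies anywhere within 0.75 rad (43 degrees) either side of the ram's +x; this is not measured.
- lower_collar (a point): Centre of the top face of the rod's lower collar, 18 mm above the seat, same shape as the upper one; axes are the ram's. It is a separate ring: seen from above its notch lies 0.2 to 1.0 rad (11 to 57 degrees) clockwise from the upper collar's notch; how far is not measured. Rod and ring are lightly greased, turn stiffly about the rod axis (0.05 N m) and do not slide.
- rod_end (a point): Tip of the threaded rod end (diameter 12 mm, from the upper collar up), 63 mm above the seat, on the rod axis; axes are the ram's.
- saddle_center (a point): Dark steel saddle (the ram's screw-on head), diameter 46 mm, 22 mm high, lying loose between the ram and the tray; its centre. Leave alone.
- tin_center (a point): Blue steel tin, diameter 64 mm, 55 mm high, standing loose; its centre. Leave alone.
- wrench: Open wrench lying loose on the far side of the bench, about 0.2 m long, 15 mm high, along its own x; origin under its middle. Leave alone.
Things that resemble listed ones, but are neither listed nor needed, are in the scene too. What is shaped like the ram but brown or red is not meant.

How it is judged:
By the outcome, as a careful person would: the job done as asked, in the order asked, and still so for the second after the job is handed in, with the robot touching nothing.
It also fails if it takes over 72 s, if anything falls off the work surface, if the arm or the gripper's body presses on something with over 40 N, if the wrist force passes 120 N, or if a joint passes its speed limit or range.

## Working session

There is one attempt and no reset: what is moved stays moved. The work goes in short steps, Python scripts to look and compute and a tool call to move; the robot and the scene stay as the last step left them, time stands still between calls to the robot, and variables do not carry over. Pictures are saved under pics/ and viewed, and the job is handed in when it is done.

Besides the shell and the picture viewer there is one more tool, called after "Call:" in YAML: its name, and indented under it one key for each argument. send_rows: Moves the arm, as the interface text tells. Its arguments: {"type":"object","properties":{"motion":{"type":"string"},"jaw":{"type":"number"},"squeeze":{"type":"number"}},"required":["motion"]}

```bash
mkdir -p pics; ls
python3 - <<'E'
from workcell import arm
import cv2,numpy as np
s=arm.state(); print(s)
for n in("side","top"):
    p,d=arm.grab_frame(n); np.savez(f"{n}0.npz",p=p,d=d)
    cv2.imwrite(f"pics/{n}0.png",cv2.resize(p[:,:,::-1],(800,600),interpolation=cv2.INTER_CUBIC))
    print(n,arm.camera_params(n), (d>0).mean())
E
```

```text
pics
{'t': 0.0, 'joint_positions': array([-7.90377029e+01,  1.18838982e+01,  8.84018125e+01, -1.38761123e-04,
        7.98414028e+01, -8.62249385e+00]), 'joint_vel': array([-0.10557247,  0.0144837 , -0.1601012 , -0.02284072,  0.01078978,
       -0.02879573]), 'effort': array([-8.94613895e-04, -3.70877910e+01, -2.81418926e+01,  6.97361841e-02,
        3.58971662e-02, -1.66817567e-04]), 'position': array([ 0.19262464, -0.54116896,  0.30151877]), 'orientation': array([-9.01256972e+01,  1.89222918e-02, -1.60415205e+02]), 'contact_force': array([-0.42920217, -0.49337048, -0.05586018]), 'ft_torque': array([-0.02161461,  0.00626249,  0.02264623]), 'finger_gap': 1.0009643999141826}
side {'camera_matrix': array([[462.92339199,   0.        , 257.90946263],
       [  0.        , 462.92339199, 188.5566396 ],
       [  0.        ,   0.        ,   1.        ]]), 'k1': -0.16947984661447568, 'R': array([[-0.72483389, -0.6888648 ,  0.00900661],
       [-0.38308447,  0.39215247, -0.83633889],
       [ 0.57259246, -0.60965706, -0.54813881]]), 't': array([0.44856396, 0.29285587, 0.65604646])} 0.9959208170572916
top {'camera_matrix': array([[412.00296428,   0.        , 257.59191896],
       [  0.        , 412.00296428, 196.35605164],
       [  0.        ,   0.        ,   1.        ]]), 'k1': -0.09828860114427411, 'R': array([[ 0.02978748, -0.99950021,  0.01058478],
       [-0.99889903, -0.03015017, -0.03594007],
       [ 0.03624124, -0.00950257, -0.99929789]]), 't': array([0.02592818, 0.57821046, 1.13417551])} 0.9958597819010416
```

View pics/side0.png

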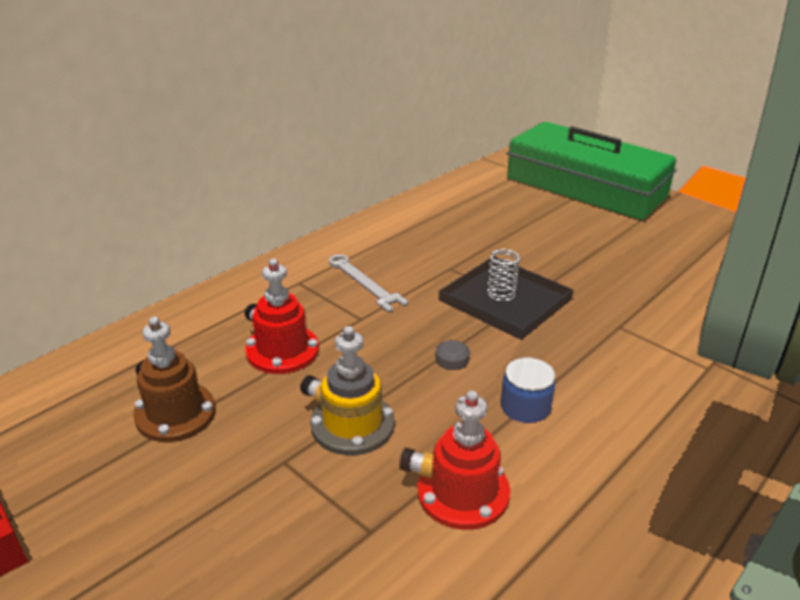

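View pics/top0.png

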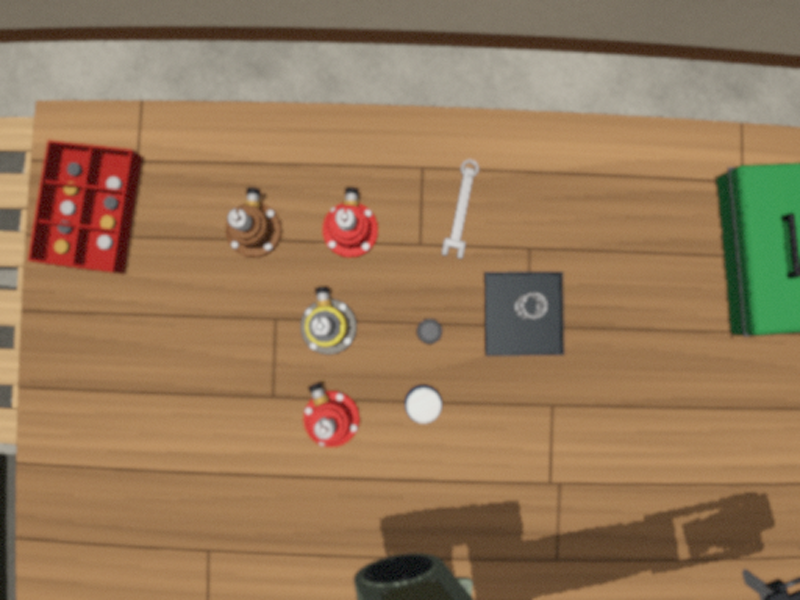

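The yellow ram is at about (350,395) in the side view and (327,325) in the top view, on the 800 px scale. The red and brown look-alikes don't fit the description. The spring is in the tray at (503,275) side and (531,306) top. Next I'll enlarge the candidates.

```bash
cat > h.py <<'E'
import numpy as np,cv2
from workcell import arm
C={n:arm.camera_params(n) for n in("side","top")}
def proj(n,X):
    c=C[n];X=np.atleast_2d(X);q=X@c["R"].T+c["t"];s=q[:,:2]/q[:,2:];r2=(s**2).sum(1,keepdims=True)
    s=s*(1+c["k1"]*r2);K=c["camera_matrix"];return s*[K[0,0],K[1,1]]+[K[0,2],K[1,2]]
def ray(n,uv):
    c=C[n];uv=np.atleast_2d(np.float64(uv))
    u=cv2.undistortPoints(uv[:,None],c["camera_matrix"],np.array([c["k1"],0,0,0.]))[:,0]
    d=np.c_[u,np.ones(len(u))]@c["R"]; o=-c["R"].T@c["t"]; return o,d
def onplane(n,uv,z):
    o,d=ray(n,uv); return o+d*((z-o[2])/d[:,2])[:,None]
def cloud(n,d):
    v,u=np.mgrid[:384,:512]; o,r=ray(n,np.c_[u.ravel(),v.ravel()])
    # ray has camera z =1
    return (o+r*d.reshape(-1,1)).reshape(384,512,3)
def tri(uvs,uvt):
    o1,d1=ray("side",uvs);o2,d2=ray("top",uvt);d1=d1[0]/np.linalg.norm(d1);d2=d2[0]/np.linalg.norm(d2)
    A=np.c_[d1,-d2];s=np.linalg.lstsq(A,o2-o1,rcond=None)[0];a=o1+s[0]*d1;b=o2+s[1]*d2
    return (a+b)/2,np.linalg.norm(a-b)
def crop(n,p,x,y,w,h,f,name,save=True):
    c=cv2.resize(p[y:y+h,x:x+w,::-1],None,fx=f,fy=f,interpolation=cv2.INTER_CUBIC)
    if save: cv2.imwrite(f"pics/{name}.png",c)
    return c
E
python3 - <<'E'
from h import *
s=np.load("side0.npz");t=np.load("top0.npz")
a=crop("s",s["p"],185,200,80,100,5,"",0);b=crop("t",t["p"],180,175,60,60,5,"",0)
cv2.imwrite("pics/ramc.png",np.hstack([a,cv2.copyMakeBorder(b,0,200,0,0,cv2.BORDER_CONSTANT)]))
a=crop("s",s["p"],275,150,100,70,5,"",0);b=crop("t",t["p"],305,170,60,60,5,"",0)
cv2.imwrite("pics/sprc.png",np.hstack([a,cv2.copyMakeBorder(b,0,50,0,0,cv2.BORDER_CONSTANT)]))
# depth check
for n,D in(("side",s),("top",t)):
    P=cloud(n,D["d"]); hsv=cv2.cvtColor(D["p"],cv2.COLOR_RGB2HSV)
    m=(abs(hsv[...,0].astype(int)-26)<5)&(hsv[...,1]>200)&(hsv[...,2]>120)
    num,l,st,ce=cv2.connectedComponentsWithStats(m.astype(np.uint8))
    for i in range(1,num):
        if st[i,4]>40:
            Q=P[l==i]; print(n,st[i],ce[i],np.median(Q,0),Q.min(0),Q.max(0))
E
```

```text
side [206 241  37  20 227] [223.68281938 253.27753304] [0.51705422 0.19481242 0.06369862] [0.06167565 0.14587904 0.05957584] [0.56489387 0.59411912 0.60049124]
side [207 262  35  18 338] [223.34319527 271.42307692] [0.51486154 0.19907739 0.02890076] [0.06167565 0.16267686 0.01286474] [0.54940816 0.59411912 0.60049124]
```

View pics/ramc.png

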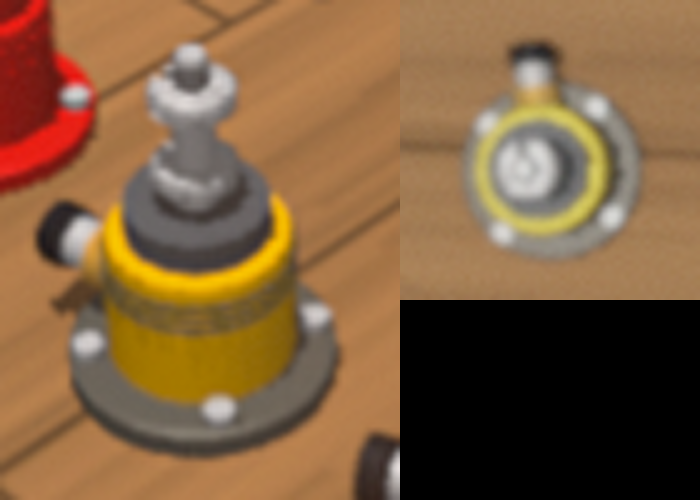

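View pics/sprc.png

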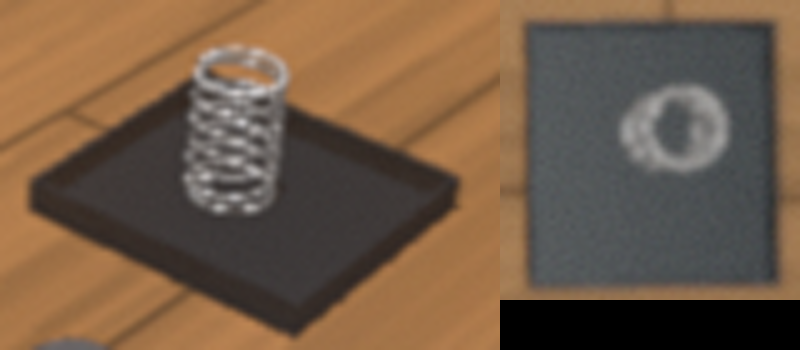

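Run:
```python
from h import *
s=np.load("side0.npz");t=np.load("top0.npz")
def lab(c,x,y,f,st=5):
    for i in range(0,c.shape[1],st*f): cv2.putText(c,str(x+i//f),(i,8),0,.3,(0,255,255),1); cv2.line(c,(i,10),(i,14),(0,255,255),1)
    for i in range(0,c.shape[0],st*f): cv2.putText(c,str(y+i//f),(0,i+4),0,.3,(0,255,255),1)
    return c
a=lab(crop("s",s["p"],208,205,30,45,13,"",0),208,205,13);b=lab(crop("t",t["p"],192,180,30,45,13,"",0),192,180,13)
cv2.imwrite("pics/ramd.png",np.hstack([a,b]))
a=lab(crop("s",s["p"],305,155,35,42,11,"",0),305,155,11);b=lab(crop("t",t["p"],322,180,35,42,11,"",0),322,180,11)
cv2.imwrite("pics/sprd.png",np.hstack([a,b]))
```

```text
(no output)
```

View pics/ramd.png

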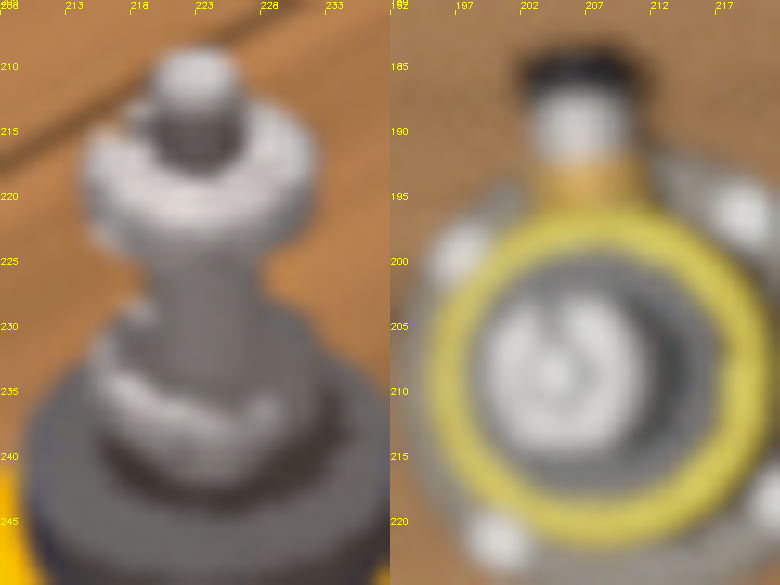

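View pics/sprd.png

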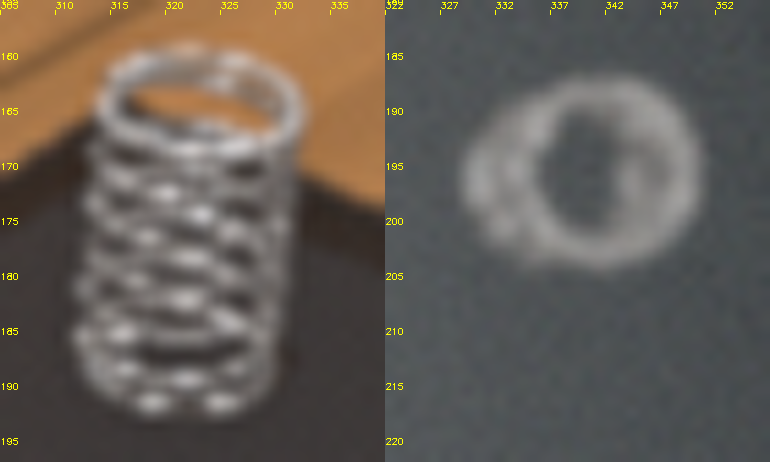

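Run:
```python
from h import *
from scipy.optimize import least_squares
s=np.load("side0.npz");t=np.load("top0.npz")
def circ(P):
    r=least_squares(lambda q:np.hypot(P[:,0]-q[0],P[:,1]-q[1])-q[2],[*P.mean(0)[:2],.02],loss="soft_l1",f_scale=.001);return r.x,np.std(r.fun)
def sub(p,x,y,w,h,th,f=8):
    g=cv2.resize(cv2.cvtColor(p,cv2.COLOR_RGB2GRAY)[y:y+h,x:x+w],None,fx=f,fy=f,interpolation=cv2.INTER_CUBIC)
    m=(g>th).astype(np.uint8); cs,_=cv2.findContours(m,cv2.RETR_EXTERNAL,cv2.CHAIN_APPROX_NONE); c=max(cs,key=cv2.contourArea)[:,0]
    return (c+.5)/f-.5+[x,y],g
tp=t["p"]
# collar top view
g=cv2.cvtColor(tp,cv2.COLOR_RGB2GRAY)
print(g[200:216,196:214])
c,_=sub(tp,197,201,15,15,150)
P=onplane("top",c,.13); print("collar top",circ(P), P.min(0),P.max(0))
# yellow ring top
hsv=cv2.cvtColor(tp,cv2.COLOR_RGB2HSV)
m=((hsv[...,0]>22)&(hsv[...,0]<34)&(hsv[...,1]>100)).astype(np.uint8); m[:, :185]=0;m[:,230:]=0;m[:195]=0;m[225:]=0
cs,_=cv2.findContours(m,0,1);cc=max(cs,key=cv2.contourArea)[:,0]
print("ring",circ(onplane("top",cc,.075)))
# spring top contour
for th in(105,120,135):
    c,_=sub(tp,325,182,32,28,th)
    u=c[c[:,0]>343]  # right side belongs to top coil
    P=onplane("top",u,.069-.0016); print("spring",circ(P),c.min(0),c.max(0))
for n,uv in(("rodend",((222.7,209.3),(204.3,208.6))),("sprtop",((322.9,163.6),(342.2,195.4)))):
    print(n,tri(*uv))
# port direction: cap centre top, at z=.032
print("cap",onplane("top",[205.7,185],.032),onplane("top",[206,195],.032))
print("notch",onplane("top",[204.2,204.5],.13), "side notch",onplane("side",[218.6,213.3],.13))
for nm,D in (("side",s),("top",t)):
    Pc=cloud(nm,D["d"])
    if nm=="top":
        print(np.round(Pc[206:211:2,200:210:2,2],4))
        print(np.round(Pc[186:206:2,330:352:2,2],3))
    else: print(Pc[216,223],Pc[211,223],Pc[220,223])
```

```text
[[196 205 200 192 185 175 161 145 134 130 128 127 127 125 130 143 151 162]
 [180 191 190 187 173 152 138 128 124 128 127 127 123 120 121 123 125 136]
 [169 183 185 171 152 140 138 131 132 140 145 142 133 117 110 111 118 121]
 [169 183 179 160 140 150 159 150 145 164 178 180 163 131 101  95 104 112]
 [175 183 170 150 153 175 186 168 159 179 203 207 193 161 116  89  90 102]
 [178 176 157 155 177 200 201 180 168 183 206 216 208 183 143 101  83  88]
 [178 170 150 162 194 210 207 191 182 185 197 210 213 195 160 116  87  77]
 [180 168 149 166 198 210 203 200 203 198 188 199 208 200 169 126  90  73]
 [181 166 149 166 195 204 200 206 214 207 187 186 202 199 176 132  93  75]
 [184 169 151 165 191 201 198 203 210 205 187 188 201 198 173 133  91  74]
 [184 170 151 157 183 194 196 194 198 192 190 200 207 195 164 123  88  80]
 [180 173 152 147 171 191 200 202 197 193 196 208 206 187 152 110  82  85]
 [176 177 156 143 156 181 200 207 205 200 205 207 198 169 131  96  80  88]
 [172 179 168 144 143 167 186 195 197 196 195 193 177 144 106  86  89 100]
 [166 182 178 161 144 144 155 161 164 164 161 156 
[... 1430 characters left out ...]
0.067  0.066  0.068  0.006  0.007
   0.004]
 [ 0.002  0.003  0.03   0.07   0.004  0.003  0.018  0.042  0.065  0.071
   0.001]
 [ 0.008  0.035  0.054  0.006  0.007  0.009  0.001  0.016  0.041  0.066
   0.003]
 [ 0.01   0.032  0.066 -0.001  0.004  0.002  0.004  0.006  0.027  0.052
   0.005]
 [ 0.008  0.044  0.069  0.005  0.003  0.003  0.006  0.002  0.031  0.054
   0.003]
 [ 0.013  0.037  0.055  0.003  0.002  0.004  0.008  0.015  0.039  0.062
   0.002]
 [ 0.002  0.022  0.049  0.067  0.005  0.006  0.     0.025  0.052  0.071
  -0.001]
 [ 0.002  0.004  0.024  0.047  0.069  0.066  0.037  0.07   0.066  0.006
   0.005]
 [ 0.002  0.004  0.003  0.004 -0.002  0.004  0.     0.006  0.001  0.005
   0.006]]
```

Run:
```python
from h import *
from scipy.optimize import least_squares
s=np.load("side0.npz");t=np.load("top0.npz")
print("camtop",-C["top"]["R"].T@C["top"]["t"],"camside",-C["side"]["R"].T@C["side"]["t"])
def circ(P,r0=None):
    f=lambda q:np.hypot(P[:,0]-q[0],P[:,1]-q[1])-(r0 if r0 else q[2])
    r=least_squares(f,[*P.mean(0)[:2],.02],loss="soft_l1",f_scale=.001);return r.x,np.std(r.fun),len(P)
T=cloud("top",t["d"]);S=cloud("side",s["d"])
def sel(P,c,r,z0,z1): 
    m=(np.hypot(P[...,0]-c[0],P[...,1]-c[1])<r)&(P[...,2]>z0)&(P[...,2]<z1);return P[m]
for nm,P in(("top",T),("side",S)):
    q=sel(P,(.585,-.18),.03,.06,.08); print(nm,"spr top",circ(q,.0201),circ(q),np.median(q[:,2]))
    q=sel(P,(.585,-.18),.03,.012,.06); print(nm,"spr",circ(q,.0205 if nm=="side" else .02))
    q=sel(P,(.54,.174),.025,.120,.135); print(nm,"collar",q.mean(0),len(q),q.min(0),q.max(0))
    q=sel(P,(.54,.174),.02,.137,.16); print(nm,"tip",q.mean(0),len(q))
    q=sel(P,(.54,.174),.05,.03,.065); print(nm,"body",circ(q,.035) if len(q)>5 else None)
    q=sel(P,(.54,.174),.035,.076,.084); print(nm,"seat",len(q),q.mean(0) if len(q) else 0)
print("collar ctr",onplane("top",[[204.9,208.4]],.13),"tip",onplane("top",[[204.4,208.7]],.143))
print("flange",[onplane("top",[[u,v]],.01)[0] for u,v in((199.7,199.3),(219,196.5),(200.2,221.5),(222,218.5))])
for uv in ((204.2,204),(204.2,205)): print(onplane("top",[uv],.13)-onplane("top",[[204.9,208.4]],.13))
```

```text
camtop [0.53569761 0.05412595 1.15388567] camside [0.06167565 0.59411912 0.60049124]
top spr top (array([ 0.58475696, -0.1789626 ,  0.02      ]), np.float64(0.0010648804492460868), 66) (array([ 0.5847639 , -0.17897551,  0.01993291]), np.float64(0.0010634899182344268), 66) 0.06822905452420747
top spr (array([ 0.58493272, -0.17843679,  0.02      ]), np.float64(0.000775877971381949), 109)
top collar [0.53772372 0.17405315 0.13019779] 94 [0.52477871 0.15958899 0.12352193] [0.55245791 0.18921471 0.13454751]
top tip [0.53935768 0.17471448 0.14321881] 21
top body (array([0.54261215, 0.17590635, 0.02      ]), np.float64(0.0049864948887788805), 129)
top seat 187 [0.53907442 0.17203754 0.08059422]
side spr top (array([ 0.58373652, -0.17903367,  0.02      ]), np.float64(0.001458829687730001), 77) (array([ 0.58375609, -0.17907432,  0.01997487]), np.float64(0.0014594339972940212), 77) 0.06603375458663274
side spr (array([ 0.58396047, -0.17885076,  0.02      ]), np.float64(0.0015998554564153813), 216)
side collar [0.53334202 0.17762593 0.12721029] 173 [0.52296288 0.15950313 0.12026775] [0.55355069 0.1888907  0.13431118]
side tip [0.53672673 0.17583578 0.14044271] 35
side body (array([0.53882988, 0.17340429, 0.02      ]), np.float64(0.003601600101314212), 761)
side seat 331 [0.53160197 0.17892098 0.07842597]
collar ctr [[0.53894295 0.17439121 0.13      ]] tip [[0.53812864 0.17406808 0.143     ]]
flange [array([0.56414599, 0.20381798, 0.01      ]), array([0.57354803, 0.1504006 , 0.01      ]), array([0.50260213, 0.20033957, 0.01      ]), array([0.51278064, 0.14008489, 0.01      ])]
[[0.01087603 0.00211222 0.        ]]
[[0.00839149 0.00202784 0.        ]]
```

Run:
```python
from h import *
s=np.load("side0.npz");t=np.load("top0.npz")
c=np.array([.5845,-.179])
out=[]
for n,D,(x,y,w,h) in(("side",s,(307,154,32,42)),("top",t,(325,180,30,30))):
    f=13; g=crop(n,D["p"],x,y,w,h,f,"",0)
    g=cv2.normalize(g,None,0,255,cv2.NORM_MINMAX)
    g2=g.copy()
    for z,col in((.0045,(0,0,255)),(.0675,(0,255,0))):
        for a in range(-60,61,20):
            X=[*(c+.0225*np.array([np.cos(np.radians(a)),np.sin(np.radians(a))])),z]
            u=proj(n,X)[0]; q=tuple(int(v) for v in (u-[x,y]+.5)*f)
            cv2.circle(g2,q,2,col,-1); cv2.putText(g2,str(a),q,0,.35,col,1)
        u=proj(n,[*c,z])[0]; cv2.circle(g2,tuple(int(v) for v in (u-[x,y]+.5)*f),3,col,-1); print(n,z,u)
    out.append(cv2.copyMakeBorder(g2,0,546-g2.shape[0],0,0,cv2.BORDER_CONSTANT))
o=np.hstack(out); print(o.shape); cv2.imwrite("pics/spre.png",o)
# depth map along annulus at top: inner points
T=cloud("top",t["d"])
P=T.reshape(-1,3); 
for a in range(-70,75,10):
    d=np.array([np.cos(np.radians(a)),np.sin(np.radians(a))])
    l=[]
    for r in(.008,.011,.013,.015,.017):
        u=proj("top",[*(c+r*d),.0046])[0]; v=np.round(u).astype(int); g=cv2.cvtColor(t["p"],cv2.COLOR_RGB2GRAY)
        l.append((int(cv2.getRectSubPix(g,(1,1),tuple(map(float,u)))[0,0]),round(float(T[v[1],v[0],2])*1000)))
    print(a,l)
```

```text
side 0.0045 [320.25199355 186.44731495]
side 0.0675 [322.47687838 163.51940524]
top 0.0045 [336.76523729 196.20971521]
top 0.0675 [341.55220042 195.3487054 ]
(546, 806, 3)
-70 [(81, 2), (78, 4), (82, 6), (90, 2), (100, 4)]
-60 [(80, 2), (80, 2), (80, 1), (83, 1), (87, 5)]
-50 [(82, 2), (82, 2), (80, 5), (79, 4), (85, -2)]
-40 [(81, 2), (81, 2), (81, 5), (84, 9), (87, -2)]
-30 [(80, 4), (81, 2), (81, -3), (84, 9), (87, 0)]
-20 [(82, 4), (83, 4), (84, 7), (85, 1), (90, 1)]
-10 [(87, 4), (94, 7), (97, 7), (99, 1), (105, 4)]
0 [(94, 4), (111, 5), (121, 5), (128, 7), (136, 69)]
10 [(105, 4), (133, 6), (147, 6), (153, 67), (154, 70)]
20 [(113, -1), (141, 6), (155, 68), (159, 68), (153, 56)]
30 [(120, 4), (143, 69), (151, 68), (149, 54), (143, 56)]
40 [(127, 4), (141, 68), (143, 68), (139, 46), (134, 33)]
50 [(135, 4), (146, 66), (139, 46), (134, 46), (131, 35)]
60 [(142, 69), (149, 55), (144, 55), (137, 35), (134, 35)]
70 [(147, 69), (153, 54), (145, 32), (140, 32), (143, 25)]
```

View pics/spre.png

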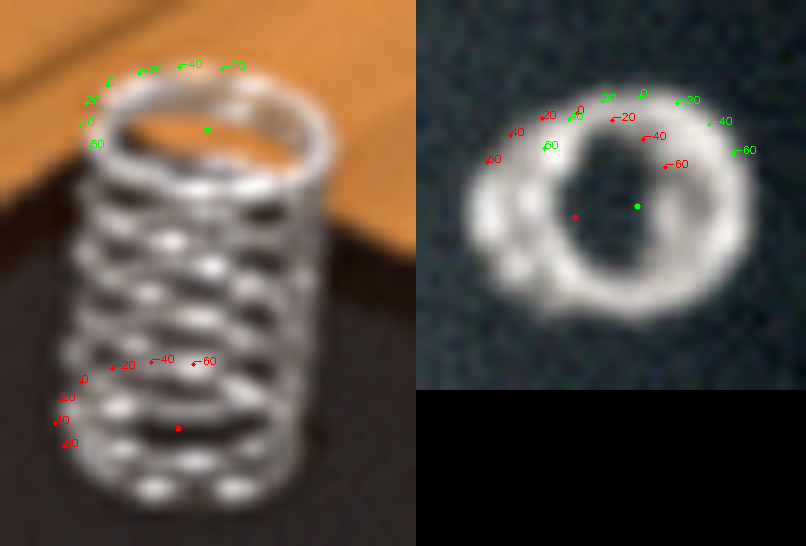

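```bash
cat > plan.py <<'E'
import sys,math
from h import *
from scipy.spatial.transform import Rotation as Ro
# usage: plan.py x y z yaw [start x y z yaw]
a=list(map(float,sys.argv[1:])); s=arm.state()
if len(a)>4: p=np.array(a[4:7]);y=a[7]
else: p=np.array(s["position"]);y=s["orientation"][2]
tg=np.array(a[:3]);dy=(a[3]-y+180)%360-180
n=max(1,math.ceil(np.linalg.norm(tg-p)/.0405),math.ceil(abs(dy)/7.0))
print("n",n,"yaw",y,"dy",dy,"ori",s["orientation"],"q6",s["joint_positions"][5])
d=(tg-p)/n*100
out=[]
for i in range(n):
    yy=math.radians(y+dy*i/n); x=np.array([math.cos(yy),math.sin(yy),0]);z=np.array([-math.sin(yy),math.cos(yy),0])
    out.append("%.2f %.2f %.2f 0 %.3f 0"%(d@x,-d[2],d@z,-math.radians(dy/n)))
for i in range(0,n,5): print(";".join(out[i:i+5]))
E
python3 plan.py .584 -.179 .24 -90
```

```text
n 14 yaw -160.41655000770982 dy 70.41655000770982 ori [-9.01187243e+01  1.95913307e-02 -1.60416550e+02] q6 -8.622700562471898
-3.50 0.44 -1.50 0 -0.088 0;-3.62 0.44 -1.19 0 -0.088 0;-3.71 0.44 -0.87 0 -0.088 0;-3.77 0.44 -0.54 0 -0.088 0;-3.80 0.44 -0.20 0 -0.088 0
-3.81 0.44 0.13 0 -0.088 0;-3.78 0.44 0.46 0 -0.088 0;-3.73 0.44 0.79 0 -0.088 0;-3.64 0.44 1.12 0 -0.088 0;-3.53 0.44 1.43 0 -0.088 0
-3.39 0.44 1.74 0 -0.088 0;-3.23 0.44 2.03 0 -0.088 0;-3.04 0.44 2.30 0 -0.088 0;-2.82 0.44 2.56 0 -0.088 0
```

Call:
send_rows:
  motion: "-3.50 0.3 -1.50 0 -0.088 0;-3.62 0.3 -1.19 0 -0.088 0;-3.71 0.3 -0.87 0 -0.088 0;-3.77 0.4 -0.54 0 -0.088 0;-3.80 0.4 -0.20 0 -0.088 0"
  jaw: -0.3
  squeeze: 12

```text
t: 0.52
position: [0.3332, -0.4108, 0.2851]
orientation: [-90.0, 0.0, -135.0]
contact_force: [0.8, 0.2, -0.7]
finger_gap: 0.683
```

Call:
send_rows:
  motion: "-3.81 0.4 0.13 0 -0.088 0;-3.78 0.4 0.46 0 -0.088 0;-3.73 0.4 0.79 0 -0.088 0;-3.64 0.4 1.12 0 -0.088 0;-3.53 0.4 1.43 0 -0.088 0"

```text
t: 0.93
position: [0.4729, -0.2809, 0.2651]
orientation: [-90.0, 0.0, -109.7]
contact_force: [-0.2, -1.0, 0.4]
finger_gap: 0.651
```

Call:
send_rows:
  motion: "-3.39 0.4 1.74 0 -0.088 0;-3.23 0.4 2.03 0 -0.088 0;-3.04 0.4 2.30 0 -0.088 0;-2.82 0.4 2.56 0 -0.088 0;0 0 0 0 0 0"

```text
t: 1.35
position: [0.5867, -0.1737, 0.248]
orientation: [-90.0, 0.2, -89.3]
contact_force: [-1.0, -0.2, 0.3]
finger_gap: 0.65
```

```bash
python3 plan.py .584 -.179 .136 -90; python3 -c "
from h import *
print(arm.state())"
```

```text
n 3 yaw -89.3345024324395 dy -0.665497567560493 ori [-89.97903402   0.18430477 -89.33450243] q6 -25.374706163363825
0.18 3.73 -0.09 0 0.004 0;0.18 3.73 -0.09 0 0.004 0;0.18 3.73 -0.09 0 0.004 0
{'t': 1.35, 'joint_positions': array([-24.66224435,  18.95310034,  86.06590594,   0.18171596,
        75.04095986, -25.37470616]), 'joint_vel': array([-4.37035595, -2.20964308,  2.62658477, -4.2830866 ,  1.63329219,
        1.73717769]), 'effort': array([  1.19621526, -41.16856813, -27.58522689,   0.27402685,
        -0.04891948,  -0.1690541 ]), 'position': array([ 0.58670791, -0.17371032,  0.24804674]), 'orientation': array([-89.97903402,   0.18430477, -89.33450243]), 'contact_force': array([-1.01339511, -0.21091038,  0.26835517]), 'ft_torque': array([-0.02755203, -0.06716832,  0.00720677]), 'finger_gap': 0.6499333142117938}
```

Call:
send_rows:
  motion: "0.4 3.5 -0.2 0 0.004 0;0.1 2.5 -0.1 0 0.004 0;0 0 0 0 0 0"

```text
t: 1.6
position: [0.5766, -0.1824, 0.1831]
orientation: [-90.7, 0.3, -90.3]
contact_force: [-0.7, -0.3, -1.2]
finger_gap: 0.648
```

```bash
python3 plan.py .584 -.179 .1365 -90
python3 - <<'E'
from h import *
p,d=arm.grab_frame("side"); np.savez("side1.npz",p=p,d=d); crop("side",p,270,60,110,150,4,"s1")
E
```

```text
n 2 yaw -90.31595318912822 dy 0.3159531891282086 ori [-90.67596071   0.29191744 -90.31595319] q6 -25.411919000860046
-0.17 2.33 0.37 0 -0.003 0;-0.17 2.33 0.37 0 -0.003 0
```

View pics/s1.png

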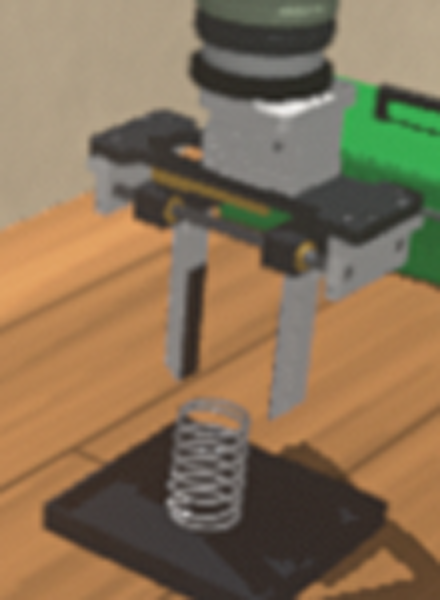

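Call:
send_rows:
  motion: "0 0 0 0 0 0;0 0 0 0 0 0"

```text
t: 1.82
position: [0.5815, -0.1848, 0.1916]
orientation: [-89.8, -0.1, -90.3]
contact_force: [1.2, 0.1, 0.3]
finger_gap: 0.65
```

```bash
python3 plan.py .584 -.179 .1365 -90
```

```text
n 2 yaw -90.3297420954961 dy 0.32974209549610123 ori [-8.98330385e+01 -7.64925490e-02 -9.03297421e+01] q6 -25.420883858546585
-0.29 2.76 0.12 0 -0.003 0;-0.29 2.76 0.12 0 -0.003 0
```

Call:
send_rows:
  motion: "-0.35 1.5 0.15 0 -0.004 0;-0.2 1.5 0.1 0 0 0;0 1.5 0 0 0 0;0 0.7 0 0 0 0;0 0 0 0 0 0"

```text
t: 2.23
position: [0.5829, -0.1785, 0.1374]
orientation: [-90.0, 0.0, -90.1]
contact_force: [-0.1, -0.5, -0.5]
finger_gap: 0.653
```

Call:
send_rows:
  motion: "0 0 0 0 0 0;0 0 0 0 0 0"

```text
t: 2.4
position: [0.5842, -0.179, 0.1394]
orientation: [-89.8, -0.1, -90.1]
contact_force: [0.6, -0.5, -0.0]
finger_gap: 0.651
```

```bash
python3 plan.py .584 -.179 .1365 -90;python3 - <<'E'
from h import *
p,d=arm.grab_frame("side"); np.savez("side2.npz",p=p,d=d); crop("side",p,290,110,70,90,6,"s2")
E
```

```text
n 1 yaw -90.0708044377045 dy 0.07080443770450984 ori [-8.98463266e+01 -7.02534262e-02 -9.00708044e+01] q6 -25.07743470823621
-0.00 0.29 -0.02 0 -0.001 0
```

View pics/s2.png

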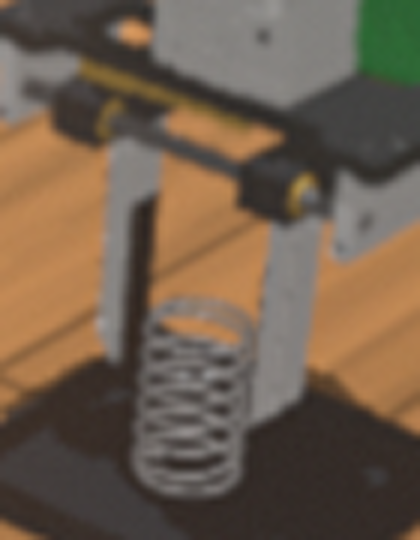

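Call:
send_rows:
  motion: "0 0.2 0 0 0 0;0 0 0 0 0 0;0 0 0 0 0 0;0 0 0 0 0 0;0 0 0 0 0 0"
  jaw: 1
  squeeze: 12

```text
t: 2.87
position: [0.5835, -0.1785, 0.1359]
orientation: [-90.0, -0.0, -90.1]
contact_force: [0.9, 0.2, 1.2]
finger_gap: 0.447
```

Call:
send_rows:
  motion: "0 0 0 0 0 0;0 0 0 0 0 0;0 0 0 0 0 0"

```text
t: 3.12
position: [0.5835, -0.1785, 0.1358]
orientation: [-90.0, -0.0, -90.1]
contact_force: [1.2, -0.8, 0.5]
finger_gap: 0.442
```

Call:
send_rows:
  motion: "0 -2 0 0 0 0;0 -3.5 0 0 0 0;0 -4 0 0 0 0;0 -4 0 0 0 0;0 -2.5 0 0 0 0"

```text
t: 3.53
position: [0.584, -0.1788, 0.2999]
orientation: [-89.8, -0.1, -90.1]
contact_force: [1.0, 0.3, -0.7]
finger_gap: 0.448
```

```bash
python3 plan.py .5385 .174 .298 -96 ;python3 - <<'E'
from h import *
p,d=arm.grab_frame("side"); np.savez("side3.npz",p=p,d=d); crop("side",p,285,40,90,120,5,"s3")
E
```

```text
n 9 yaw -90.05584137516857 dy -5.944158624831431 ori [-89.76870411  -0.11646246 -90.05584138] q6 -25.076914780358067
-3.92 0.02 -0.51 0 0.012 0;-3.91 0.02 -0.55 0 0.012 0;-3.91 0.02 -0.60 0 0.012 0;-3.90 0.02 -0.64 0 0.012 0;-3.89 0.02 -0.69 0 0.012 0
-3.88 0.02 -0.73 0 0.012 0;-3.87 0.02 -0.78 0 0.012 0;-3.87 0.02 -0.82 0 0.012 0;-3.86 0.02 -0.87 0 0.012 0
```

View pics/s3.png

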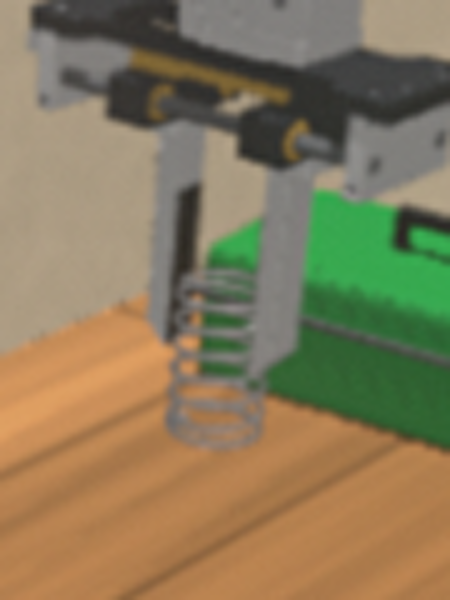

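Call:
send_rows:
  motion: "-2 0 -0.3 0 0.012 0;-3.9 0 -0.55 0 0.012 0;-3.9 0 -0.60 0 0.012 0;-3.9 0 -0.64 0 0.012 0;-3.9 0 -0.69 0 0.012 0"

```text
t: 4.0
position: [0.5591, -0.0003, 0.2945]
orientation: [-90.1, 0.0, -93.6]
contact_force: [1.1, -0.0, -0.9]
finger_gap: 0.444
```

Call:
send_rows:
  motion: "-3.88 0 -0.73 0 0.012 0;-3.87 0 -0.78 0 0.012 0;-3.87 0 -0.82 0 0.012 0;-3.5 0 -0.87 0 0.012 0;-2 0 -0.3 0 0 0"

```text
t: 4.42
position: [0.5375, 0.1753, 0.2945]
orientation: [-90.2, 0.0, -96.1]
contact_force: [0.4, -0.3, -0.9]
finger_gap: 0.443
```

Call:
send_rows:
  motion: "0 0 0 0 0 0;0 0 0 0 0 0;0 0 0 0 0 0"

```text
t: 4.67
position: [0.5392, 0.171, 0.2949]
orientation: [-90.1, -0.1, -96.3]
contact_force: [-0.5, 0.2, -0.5]
finger_gap: 0.442
```

```bash
python3 plan.py .5385 .174 .298 -96 ;python3 - <<'E'
from h import *
p,d=arm.grab_frame("side"); np.savez("side4.npz",p=p,d=d); crop("side",p,190,120,75,110,7,"s4")
E
```

```text
n 1 yaw -96.25433063083668 dy 0.2543306308366766 ori [-9.00690378e+01 -6.62161479e-02 -9.62543306e+01] q6 15.117239716171085
-0.29 -0.31 -0.10 0 -0.004 0
```

View pics/s4.png

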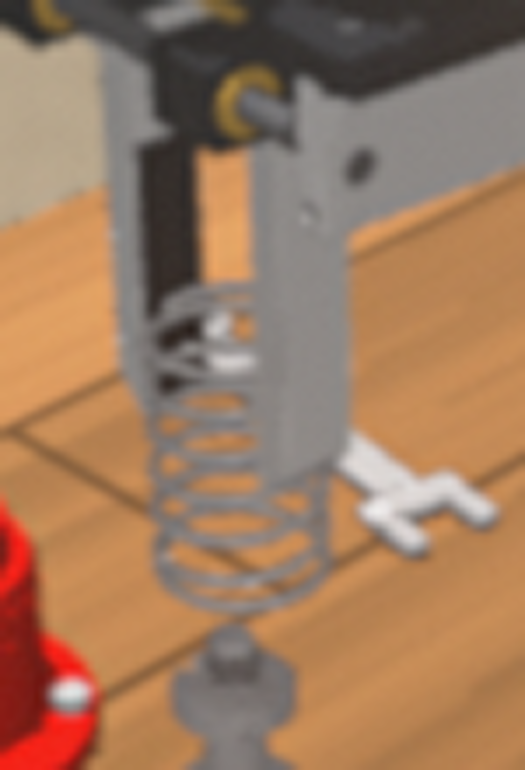

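Run:
```python
from h import *
D=np.load("side4.npz");P=cloud("side",D["d"])
ax=np.array([.5392,.171]);zf=.2949-.1328
m=(np.hypot(P[...,0]-ax[0],P[...,1]-ax[1])<.027)&(P[...,2]>zf-.006)&(P[...,2]<zf+.03)
q=P[m]; q=q-[*ax,zf]
r=np.hypot(q[:,0],q[:,1]); a=np.degrees(np.arctan2(q[:,1],q[:,0]))
print(len(q)); v,u=np.nonzero(m)
low=(q[:,2]<.008)
for i in np.argsort(a):
    if low[i]: print(u[i],v[i],"a %.0f r %.1f z %.1f"%(a[i],r[i]*1e3,q[i,2]*1e3))
print("proj axis foot",proj("side",[*ax,zf]),proj("side",[*ax,zf+.0016]),"rod tip",proj("side",[.5385,.174,.143]),proj("side",[.5385,.174,.13]))
f=14;x,y,w,h=207,190,36,30
g=cv2.normalize(crop("s",D["p"],x,y,w,h,f,"",0),None,0,255,cv2.NORM_MINMAX);cv2.imwrite("pics/s4b.png",g)
dd=D["d"][y:y+h,x:x+w]; z=np.clip((dd-.5)/.6,0,1)
cv2.imwrite("pics/s4d.png",cv2.resize((m[y:y+h,x:x+w]*255).astype(np.uint8),None,fx=f,fy=f,interpolation=0))
```

```text
303
232 204 a -180 r 22.1 z 1.1
232 205 a -179 r 21.9 z -1.1
232 203 a -174 r 20.2 z 1.1
233 204 a -174 r 22.2 z -0.1
233 203 a -170 r 21.2 z 0.7
234 203 a -169 r 22.8 z 1.0
234 202 a -165 r 21.9 z 1.8
235 203 a -159 r 22.4 z -1.5
235 202 a -158 r 22.3 z 0.3
236 201 a -155 r 23.6 z 1.8
235 201 a -152 r 21.5 z 0.7
235 200 a -147 r 20.9 z 1.3
236 200 a -144 r 22.4 z 0.6
236 199 a -135 r 22.1 z 0.3
235 199 a -135 r 20.4 z 0.2
236 198 a -131 r 22.1 z 1.2
236 197 a -124 r 22.4 z 1.3
234 195 a -108 r 20.8 z 2.0
234 196 a -103 r 21.7 z -1.4
233 195 a -100 r 20.6 z 0.3
231 193 a -86 r 20.4 z 2.1
230 193 a -79 r 20.7 z 0.9
229 193 a -79 r 18.0 z 2.4
229 192 a -73 r 21.2 z 1.9
228 192 a -69 r 20.5 z 1.9
228 193 a -68 r 20.5 z -0.2
227 193 a -66 r 18.4 z 0.9
227 192 a -65 r 19.3 z 2.3
226 193 a -60 r 18.4 z 0.6
226 192 a -59 r 19.8 z 1.6
225 192 a -55 r 18.8 z 2.1
224 192 a -49 r 20.2 z 1.0
223 192 a -44 r 19.2 z 1.7
220 193 a -29 r 19.6 z -0.1
219 192 a -24 r 19.5 z 2.4
219 193 a -22 r 17.5 z 1.8
218 192 a -17 r 18.6 z 3.5
218 193 a -16 r 17.8 z 2.1
217 192 a -11 r 18.5 z 4.3
216 192 a -8 r 20
[... 1883 characters left out ...]
r 21.2 z -1.2
225 206 a 147 r 21.5 z 1.0
225 203 a 148 r 20.8 z 6.5
226 203 a 152 r 20.8 z 6.2
226 206 a 152 r 20.0 z -0.4
226 202 a 153 r 19.8 z 7.4
227 206 a 155 r 23.1 z 1.5
227 205 a 157 r 19.9 z 1.1
227 202 a 158 r 20.2 z 7.3
228 206 a 159 r 22.9 z 0.9
228 202 a 163 r 20.3 z 6.8
228 205 a 163 r 19.4 z 0.2
229 206 a 164 r 22.1 z -0.3
229 202 a 165 r 22.5 z 7.9
229 205 a 167 r 20.6 z 0.5
230 206 a 168 r 22.7 z -0.5
230 205 a 171 r 21.1 z 0.1
230 201 a 173 r 20.7 z 7.6
231 205 a 174 r 22.2 z 0.2
230 204 a 177 r 18.5 z -0.1
231 204 a 179 r 20.4 z 0.5
proj axis foot [[222.79215048 199.21381048]] [[222.76044822 198.42325565]] rod tip [[222.14713635 209.42294246]] [[222.41001147 215.61422358]]
```

View pics/s4b.png

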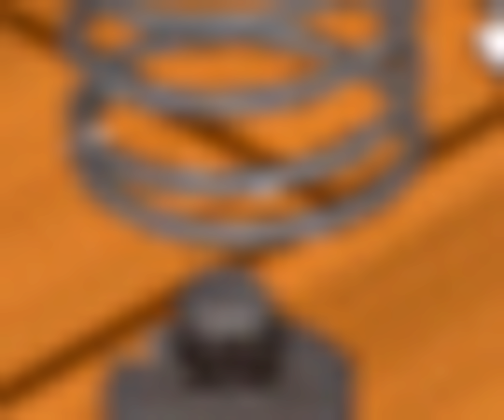

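View pics/s4d.png

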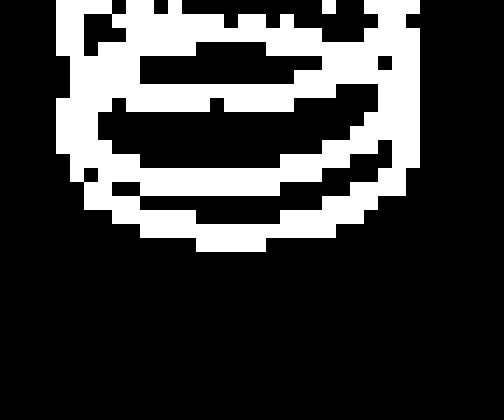

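Run:
```python
from h import *
from scipy.optimize import least_squares
def fit(P,r0):
    r=least_squares(lambda q:np.hypot(P[:,0]-q[0],P[:,1]-q[1])-r0,P.mean(0)[:2],loss="soft_l1",f_scale=.001);return r.x.round(4),np.std(r.fun).round(4),len(P)
Ps=[cloud("side",np.load(f"side{i}.npz")["d"]) for i in (0,1,2,3,4)]
def sel(P,c,r,z0,z1):
    m=(np.hypot(P[...,0]-c[0],P[...,1]-c[1])<r)&(P[...,2]>z0)&(P[...,2]<z1);return P[m]
q=lambda z0,z1,r:np.vstack([sel(P,(.5385,.174),r,z0,z1) for P in Ps])
print("collar wall",fit(q(.1215,.127,.019),.0155)); print("low collar",fit(q(.090,.096,.019),.0155)); print("core",fit(q(.104,.118,.014),.008))
print("tip",fit(q(.132,.140,.011),.006)); print("body",fit(q(.035,.07,.038),.035)); print("body2",fit(q(.045,.065,.038),.035),"flange top r27 seat wall",fit(q(.0755,.0785,.031),.027))
for z0,z1 in((.156,.166),(.158,.17),(.165,.19)): print("spring",fit(sel(Ps[4],(.5392,.171),.027,z0,z1),.0199))
# z levels
t=q(.14,.15,.005);print("tip z",t[:,2].max(),np.median(t[:,2]))
```

```text
collar wall (array([0.5385, 0.1733]), np.float64(0.0015), 274)
low collar (array([0.5393, 0.173 ]), np.float64(0.0023), 347)
core (array([0.5387, 0.174 ]), np.float64(0.0009), 180)
tip (array([0.5386, 0.1739]), np.float64(0.001), 147)
body (array([0.5389, 0.1729]), np.float64(0.0033), 3713)
body2 (array([0.5388, 0.1729]), np.float64(0.0029), 2436) flange top r27 seat wall (array([0.5434, 0.1691]), np.float64(0.0061), 892)
spring (array([0.5373, 0.1704]), np.float64(0.0011), 89)
spring (array([0.5374, 0.1704]), np.float64(0.0011), 128)
spring (array([0.5374, 0.1703]), np.float64(0.0011), 194)
tip z 0.14354058187156032 0.14149217691754173
```

Call:
send_rows:
  motion: "-0.35 0 0.08 0 0 0;0 0.6 0 0 0 0;0 0.4 0 0 0 0;0 0 0 0 0 0;0 0 0 0 0 0"

```text
t: 5.13
position: [0.5403, 0.1747, 0.2848]
orientation: [-90.1, -0.0, -96.3]
contact_force: [-0.3, -0.4, -0.2]
finger_gap: 0.445
```

```bash
cat > chk.py <<'E'
import sys
from h import *
from scipy.optimize import least_squares
n=sys.argv[1]
s=arm.state();p,d=arm.grab_frame("side"); np.savez(n+".npz",p=p,d=d); crop("side",p,195,140,60,110,6,n)
P=cloud("side",d); zf=s["position"][2]-.1328
def fit(P,r0):
    r=least_squares(lambda q:np.hypot(P[:,0]-q[0],P[:,1]-q[1])-r0,P.mean(0)[:2],loss="soft_l1",f_scale=.001);return r.x.round(4),np.std(r.fun).round(4),len(P)
rr=np.hypot(P[...,0]-.5386,P[...,1]-.1738)
m=(rr<.027)&(rr>.0165)&(P[...,2]>zf-.004)&(P[...,2]<zf+.03)
print("t",s["t"],"pos",s["position"].round(4),"ori",s["orientation"].round(2),"F",s["contact_force"].round(2),"M",s["ft_torque"].round(3),"zfoot",round(zf,4),"over seat mm",round((zf-.080)*1e3,1))
print("spring",fit(P[m],.0199)); print("lowest",np.sort(P[m][:,2])[:10].round(4))
E
python3 chk.py s5
```

```text
t 5.1333 pos [0.5403 0.1747 0.2848] ori [-9.009e+01 -3.000e-02 -9.628e+01] F [-0.28 -0.4  -0.22] M [-0.018 -0.069  0.057] zfoot 0.152 over seat mm 72.0
spring (array([0.5382, 0.174 ]), np.float64(0.0011), 275)
lowest [0.15   0.1505 0.1508 0.1509 0.1511 0.1513 0.1514 0.1515 0.1515 0.1515]
```

View pics/s5.png

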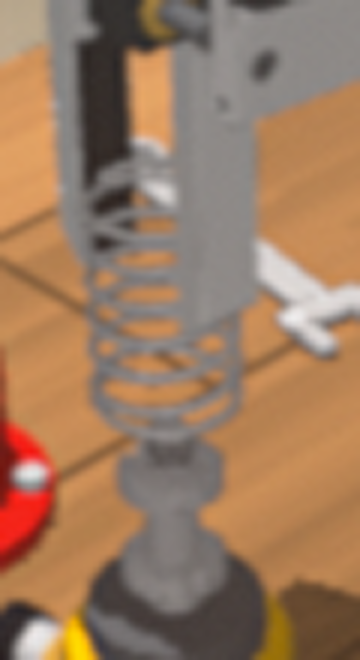

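Call:
send_rows:
  motion: "0 0.6 0 0 0 0;0 0.6 0 0 0 0;0 0.5 0 0 0 0;0 0 0 0 0 0;0 0 0 0 0 0"

```text
t: 5.6
position: [0.5402, 0.1752, 0.2678]
orientation: [-90.1, -0.0, -96.2]
contact_force: [0.1, -0.4, 0.0]
finger_gap: 0.439
```

```bash
python3 chk.py s6
```

```text
t 5.6 pos [0.5402 0.1752 0.2678] ori [-9.009e+01 -2.000e-02 -9.624e+01] F [ 0.09 -0.44  0.  ] M [ 0.007 -0.071 -0.049] zfoot 0.135 over seat mm 55.0
spring (array([0.538 , 0.1742]), np.float64(0.0012), 257)
lowest [0.133  0.1332 0.1334 0.1336 0.1341 0.1343 0.1343 0.1344 0.1345 0.1345]
```

View pics/s6.png

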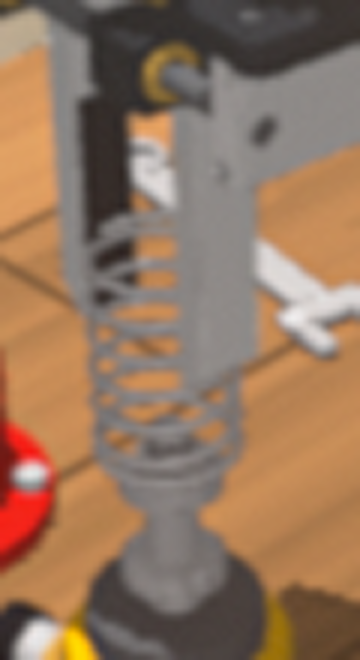

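Call:
send_rows:
  motion: "0 0.3 0.05 0 0 0;0 0.2 0 0 0 0;0 0.1 0 0 0 0;0 0.1 0 0 0 0;0 0 0 0 0 0"

```text
t: 6.07
position: [0.541, 0.1751, 0.2614]
orientation: [-90.0, -0.0, -96.2]
contact_force: [0.3, 0.1, -1.5]
finger_gap: 0.443
```

Call:
send_rows:
  motion: "0 0.1 0 0 0 0;0 0.1 0 0 0 0;0 0 0 0 0 0"

```text
t: 6.32
position: [0.541, 0.1751, 0.2594]
orientation: [-90.0, -0.0, -96.2]
contact_force: [-0.1, -0.0, -1.3]
finger_gap: 0.449
```

```bash
python3 chk.py s7; python3 chk.py s7b
```

```text
t 6.3167 pos [0.541  0.1751 0.2594] ori [-90.02  -0.   -96.25] F [-0.1  -0.03 -1.29] M [ 0.001 -0.076 -0.003] zfoot 0.1266 over seat mm 46.6
spring (array([0.539, 0.174]), np.float64(0.0011), 251)
lowest [0.1234 0.1236 0.1244 0.1251 0.1251 0.1253 0.1253 0.1253 0.1256 0.126 ]
t 6.3667 pos [0.5411 0.1751 0.2595] ori [-90.01  -0.   -96.25] F [ 0.88  0.65 -0.06] M [ 0.05  -0.074  0.064] zfoot 0.1267 over seat mm 46.7
spring (array([0.539, 0.174]), np.float64(0.0011), 240)
lowest [0.1229 0.1239 0.1254 0.1257 0.1257 0.1257 0.126  0.126  0.1262 0.1262]
```

View pics/s7.png

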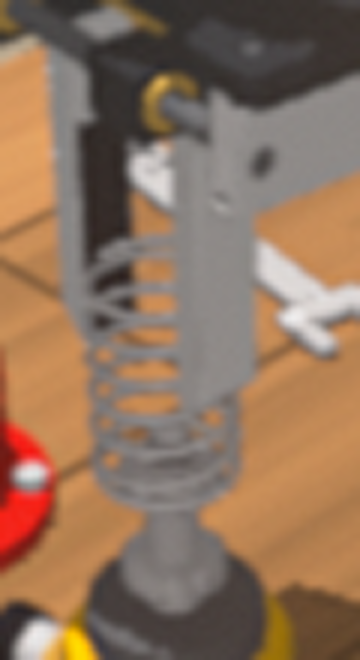

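Call:
send_rows:
  motion: "0 0.15 0 0 0 0;0 0.15 0 0 0 0;0 0.1 0 0 0 0"

```text
t: 6.67
position: [0.541, 0.1751, 0.2554]
orientation: [-90.0, -0.0, -96.2]
contact_force: [0.7, 0.4, -0.7]
finger_gap: 0.443
```

Call:
send_rows:
  motion: "0 0.15 0 0 0 0;0 0.15 0 0 0 0;0 0.1 0 0 0 0"

```text
t: 6.92
position: [0.541, 0.1751, 0.2514]
orientation: [-90.0, -0.0, -96.2]
contact_force: [0.5, -0.7, -0.7]
finger_gap: 0.447
```

Call:
send_rows:
  motion: "0 0.3 0 0 0 0;0 0.3 0 0 0 0;0 0.3 0 0 0 0;0 0.2 0 0 0 0;0 0 0 0 0 0"

```text
t: 7.33
position: [0.5407, 0.1751, 0.2398]
orientation: [-90.1, -0.0, -96.2]
contact_force: [-0.5, 0.7, -1.4]
finger_gap: 0.443
```

```bash
python3 chk.py s8
```

```text
t 7.3333 pos [0.5407 0.1751 0.2398] ori [-9.008e+01 -2.000e-02 -9.625e+01] F [-0.53  0.74 -1.4 ] M [-0.035 -0.068  0.035] zfoot 0.107 over seat mm 27.0
spring (array([0.5387, 0.1737]), np.float64(0.0012), 223)
lowest [0.1057 0.1057 0.1059 0.1059 0.1059 0.106  0.1061 0.1062 0.1063 0.1064]
```

View pics/s8.png

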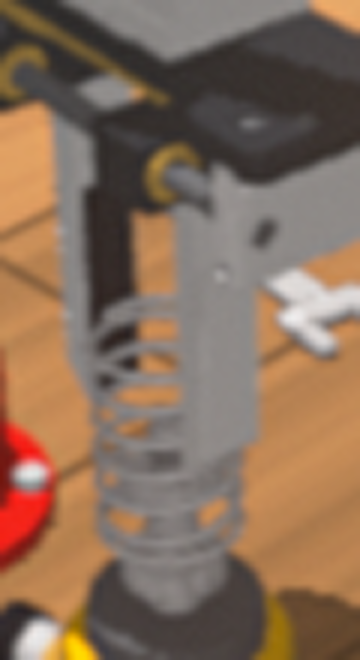

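Call:
send_rows:
  motion: "0 0.3 0 0 0 0;0 0.3 0 0 0 0;0 0.2 0 0 0 0;0 0.1 0 0 0 0;0 0.1 0 0 0 0"

```text
t: 7.8
position: [0.541, 0.1751, 0.2305]
orientation: [-90.0, -0.0, -96.2]
contact_force: [-0.4, 0.3, 0.4]
finger_gap: 0.443
```

Call:
send_rows:
  motion: "0 0 0 0 0 0;0 0.05 0 0 0 0;0 0 0 0 0 0"

```text
t: 8.05
position: [0.5413, 0.1751, 0.2304]
orientation: [-90.0, 0.0, -96.2]
contact_force: [0.1, 0.0, -0.7]
finger_gap: 0.449
```

Call:
send_rows:
  motion: "0 0.1 0 0 0 0;0 0 0 0 0 0"

```text
t: 8.22
position: [0.5417, 0.1753, 0.2295]
orientation: [-89.9, 0.0, -96.2]
contact_force: [1.3, 0.8, 0.2]
finger_gap: 0.446
```

Call:
send_rows:
  motion: "0 0.05 0 0 0 0;0 0 0 0 0 0"

```text
t: 8.38
position: [0.5417, 0.1753, 0.2291]
orientation: [-89.9, 0.0, -96.2]
contact_force: [2.3, 0.6, 1.2]
finger_gap: 0.446
```

Call:
send_rows:
  motion: "0 0.1 0 0 0 0;0 0 0 0 0 0"

```text
t: 8.55
position: [0.5417, 0.1753, 0.2282]
orientation: [-89.9, 0.0, -96.2]
contact_force: [1.8, 0.5, 2.2]
finger_gap: 0.443
```

```bash
python3 chk.py s9
```

```text
t 8.55 pos [0.5417 0.1753 0.2282] ori [-8.990e+01  4.000e-02 -9.625e+01] F [1.81 0.52 2.25] M [ 0.182 -0.602  0.002] zfoot 0.0954 over seat mm 15.4
spring (array([0.54  , 0.1742]), np.float64(0.0012), 208)
lowest [0.0921 0.0944 0.0947 0.0951 0.0953 0.0955 0.0955 0.0956 0.0956 0.0958]
```

Call:
send_rows:
  motion: "0.01 0.05 0.005 0 0.05 0;0.01 0 0.005 0 0.05 0;0 0 0 0 0 0"

```text
t: 8.85
position: [0.5403, 0.1744, 0.2264]
orientation: [-90.1, -0.1, -102.0]
contact_force: [-0.5, -1.4, -0.3]
finger_gap: 0.441
```

Call:
send_rows:
  motion: "0.01 0 0.005 0 0.05 0;0.01 0 0.005 0 0.05 0;0 0 0 0 0 0"

```text
t: 9.1
position: [0.5403, 0.1745, 0.2262]
orientation: [-90.2, -0.1, -107.7]
contact_force: [-0.7, -0.5, -2.1]
finger_gap: 0.445
```

```bash
python3 chk.py s10
```

```text
t 9.1 pos [0.5403 0.1745 0.2262] ori [-9.0150e+01 -8.0000e-02 -1.0768e+02] F [-0.66 -0.52 -2.12] M [-0.052 -0.058 -0.064] zfoot 0.0934 over seat mm 13.4
spring (array([0.5377, 0.1732]), np.float64(0.0012), 225)
lowest [0.0913 0.0915 0.0915 0.0918 0.0919 0.092  0.092  0.092  0.0921 0.0921]
```

Call:
send_rows:
  motion: "0 0.1 0 0 0 0;0 0.05 0 0 0 0;0 0 0 0 0 0"

```text
t: 9.4
position: [0.5409, 0.1746, 0.2252]
orientation: [-90.1, -0.0, -107.7]
contact_force: [-0.9, -0.7, -1.2]
finger_gap: 0.444
```

```bash
python3 chk.py s11
```

```text
t 9.4 pos [0.5409 0.1746 0.2252] ori [-9.0050e+01 -3.0000e-02 -1.0766e+02] F [-0.89 -0.7  -1.17] M [-0.05  -0.021  0.01 ] zfoot 0.0924 over seat mm 12.4
spring (array([0.5383, 0.1735]), np.float64(0.001), 215)
lowest [0.0899 0.0909 0.0911 0.0915 0.0915 0.0915 0.0916 0.0916 0.0917 0.0917]
```

View pics/s11.png

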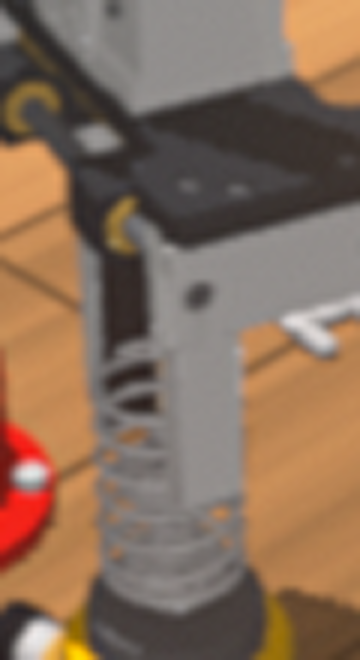

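Call:
send_rows:
  motion: "0 0.1 0 0 0 0;0 0.1 0 0 0 0;0 0.1 0 0 0 0;0 0 0 0 0 0"

```text
t: 9.78
position: [0.5411, 0.1747, 0.2224]
orientation: [-90.0, -0.0, -107.7]
contact_force: [0.3, 0.2, -0.5]
finger_gap: 0.448
```

Call:
send_rows:
  motion: "0 0.1 0 0 0 0;0 0.1 0 0 0 0;0 0.1 0 0 0 0;0 0 0 0 0 0"

```text
t: 10.12
position: [0.5411, 0.1747, 0.2193]
orientation: [-90.0, -0.0, -107.7]
contact_force: [2.0, 0.5, -1.1]
finger_gap: 0.444
```

Call:
send_rows:
  motion: "0 0.1 0 0 0 0;0 0.1 0 0 0 0;0 0.1 0 0 0 0;0 0 0 0 0 0"

```text
t: 10.45
position: [0.5411, 0.1747, 0.2164]
orientation: [-90.0, -0.0, -107.7]
contact_force: [0.2, -0.3, -1.7]
finger_gap: 0.443
```

Call:
send_rows:
  motion: "0 0.1 0 0 0 0;0 0.1 0 0 0 0;0 0 0 0 0 0;0 0 0 0 0 0"

```text
t: 10.78
position: [0.5412, 0.1747, 0.2146]
orientation: [-90.0, -0.0, -107.7]
contact_force: [-0.7, -0.6, -0.9]
finger_gap: 0.443
```

Call:
send_rows:
  motion: "0 0.1 0 0 0 0;0 0 0 0 0 0;0 0 0 0 0 0"

```text
t: 11.03
position: [0.5412, 0.1747, 0.2136]
orientation: [-90.0, -0.0, -107.7]
contact_force: [-0.7, -0.3, -1.6]
finger_gap: 0.445
```

Call:
send_rows:
  motion: "0 0.1 0 0 0 0;0 0 0 0 0 0;0 0 0 0 0 0"

```text
t: 11.28
position: [0.5414, 0.1747, 0.2129]
orientation: [-90.0, 0.0, -107.7]
contact_force: [-0.1, 0.4, 0.5]
finger_gap: 0.444
```

Call:
send_rows:
  motion: "0 0.1 0 0 0 0;0 0 0 0 0 0;0 0 0 0 0 0"

```text
t: 11.53
position: [0.5414, 0.1748, 0.2121]
orientation: [-90.0, 0.0, -107.7]
contact_force: [-0.9, -1.0, 2.4]
finger_gap: 0.445
```

```bash
python3 chk.py s12
```

```text
t 11.5333 pos [0.5414 0.1748 0.2121] ori [-8.997e+01  2.000e-02 -1.077e+02] F [-0.91 -1.02  2.44] M [-0.052  0.066  0.061] zfoot 0.0793 over seat mm -0.7
spring (array([0.5381, 0.1743]), np.float64(0.0027), 353)
lowest [0.0753 0.0755 0.0755 0.0756 0.0757 0.0757 0.0758 0.0761 0.0761 0.0764]
```

View pics/s12.png

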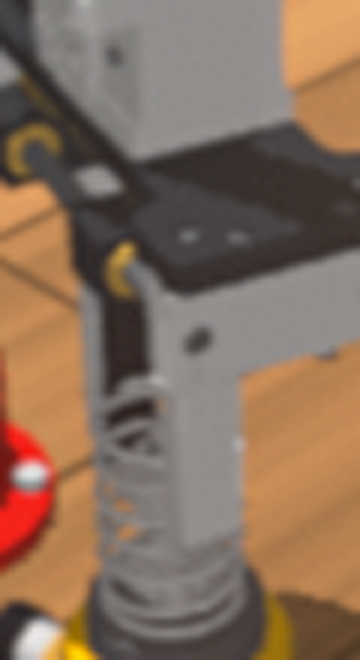

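Call:
send_rows:
  motion: "0 -0.05 0 0 0 0;0 0 0 0 0 0;0 0 0 0 0 0;0 0 0 0 0 0;0 0 0 0 0 0"
  jaw: -0.3

```text
t: 12.0
position: [0.5411, 0.1746, 0.2119]
orientation: [-90.0, -0.0, -107.7]
contact_force: [0.7, 0.0, -0.5]
finger_gap: 0.644
```

Call:
send_rows:
  motion: "0 -1 0 0 0 0;0 -2 0 0 0 0;0 -3.5 0 0 0 0;0 -4 0 0 0 0;0 -4 0 0 0 0"

```text
t: 12.42
position: [0.5406, 0.1746, 0.3587]
orientation: [-90.1, -0.0, -107.7]
contact_force: [1.1, -0.3, 0.9]
finger_gap: 0.648
```

```bash
python3 plan.py .40 -.15 .36 -107.7; python3 chk.py s13
```

```text
n 9 yaw -107.70664410257221 dy 0.006644102572209931 ori [-9.00702723e+01 -3.55962044e-02 -1.07706644e+02] q6 26.875636066608454
3.91 -0.01 -0.39 0 -0.000 0;3.91 -0.01 -0.39 0 -0.000 0;3.91 -0.01 -0.39 0 -0.000 0;3.91 -0.01 -0.39 0 -0.000 0;3.91 -0.01 -0.39 0 -0.000 0
3.91 -0.01 -0.39 0 -0.000 0;3.91 -0.01 -0.39 0 -0.000 0;3.91 -0.01 -0.39 0 -0.000 0;3.91 -0.01 -0.39 0 -0.000 0
t 12.4167 pos [0.5406 0.1746 0.3587] ori [-9.0070e+01 -4.0000e-02 -1.0771e+02] F [ 1.1  -0.34  0.89] M [ 0.013 -0.067 -0.012] zfoot 0.2259 over seat mm 145.9chk.py:8: RuntimeWarning: Mean of empty slice.
  r=least_squares(lambda q:np.hypot(P[:,0]-q[0],P[:,1]-q[1])-r0,P.mean(0)[:2],loss="soft_l1",f_scale=.001);return r.x.round(4),np.std(r.fun).round(4),len(P)
  ret = um.true_divide(
Traceback (most recent call last):
  File "chk.py", line 12, in <module>
    print("spring",fit(P[m],.0199)); print("lowest",np.sort(P[m][:,2])[:10].round(4))
                   ~~~^^^^^^^^^^^^
  File "chk.py", line 8, in fit
    r=least_squares(lambda q:np.hypot(P[:,0]-q[0],P[:,1]-q[1])-r0,P.mean(0)[:2],loss="soft_l1",f_scale=.001);return r.x.round(4),np.std(r.fun).round(4),len(P)
ValueError: Initial guess is outside of provided bounds
```

View pics/s13.png

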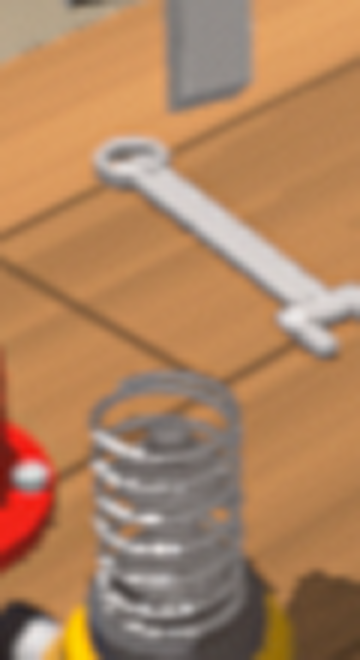

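Call:
send_rows:
  motion: "3 0 -0.4 0 0 0;3.9 0 -0.4 0 0 0;3.9 0 -0.4 0 0 0;3.9 0 -0.4 0 0 0;3 0 -0.3 0 0 0"

```text
t: 12.88
position: [0.4681, 0.01, 0.3578]
orientation: [-89.9, -0.0, -107.7]
contact_force: [0.0, -0.7, -1.1]
finger_gap: 0.651
```

Call:
send_rows:
  motion: "3 0 -0.3 0 0 0;2 0 0 0 0 0;0 0 0 0 0 0"

```text
t: 13.13
position: [0.4503, -0.0376, 0.3579]
orientation: [-89.9, -0.1, -108.0]
contact_force: [0.6, 0.1, 0.1]
finger_gap: 0.647
```

Run:
```python
from h import *
from scipy.optimize import least_squares
def fit(P,r0):
    r=least_squares(lambda q:np.hypot(P[:,0]-q[0],P[:,1]-q[1])-r0,P.mean(0)[:2],loss="soft_l1",f_scale=.001);return r.x.round(4),np.std(r.fun).round(4),len(P)
o=[]
for n in("side","top"):
    p,d=arm.grab_frame(n);np.savez(n+"F.npz",p=p,d=d);P=cloud(n,d)
    p0=np.load(n+"0.npz")["p"]; cv2.imwrite(f"pics/{n}F.png",cv2.resize(p[:,:,::-1],(800,600)))
    rr=np.hypot(P[...,0]-.5386,P[...,1]-.1738)
    m=(rr<.026)&(rr>.0165)
    for a,b in((.083,.10),(.10,.12),(.12,.142),(.138,.155)):
        q=P[m&(P[...,2]>a)&(P[...,2]<b)]
        if len(q)>8: print(n,a,b,fit(q,.0199))
    z=P[m][:,2]; print(n,"top z pct",np.percentile(z[z<.2],[90,95,98,100]).round(4))
    x,y,w,h=(205,190,38,58) if n=="side" else (190,190,34,34)
    o.append(cv2.resize(crop(n,p,x,y,w,h,10,"",0),None,fx=1,fy=1))
H=max(i.shape[0] for i in o);cv2.imwrite("pics/fin.png",np.hstack([cv2.copyMakeBorder(i,0,H-i.shape[0],0,0,cv2.BORDER_CONSTANT) for i in o]))
```

```text
side 0.083 0.1 (array([0.5389, 0.1736]), np.float64(0.0011), 101)
side 0.1 0.12 (array([0.5394, 0.1739]), np.float64(0.0011), 110)
side 0.12 0.142 (array([0.5394, 0.1736]), np.float64(0.0012), 191)
side 0.138 0.155 (array([0.5392, 0.1739]), np.float64(0.0011), 136)
side top z pct [0.1432 0.1442 0.1446 0.1458]
top 0.083 0.1 (array([0.5396, 0.173 ]), np.float64(0.002), 23)
top 0.1 0.12 (array([0.5406, 0.1736]), np.float64(0.0006), 26)
top 0.12 0.142 (array([0.5404, 0.1733]), np.float64(0.0009), 33)
top 0.138 0.155 (array([0.5402, 0.1745]), np.float64(0.001), 68)
top top z pct [0.1467 0.1477 0.1487 0.1506]
```

View pics/fin.png

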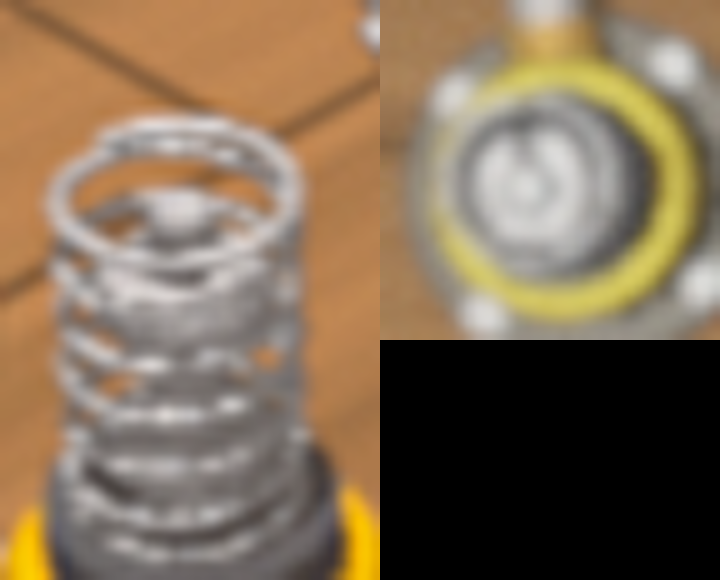

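View pics/topF.png

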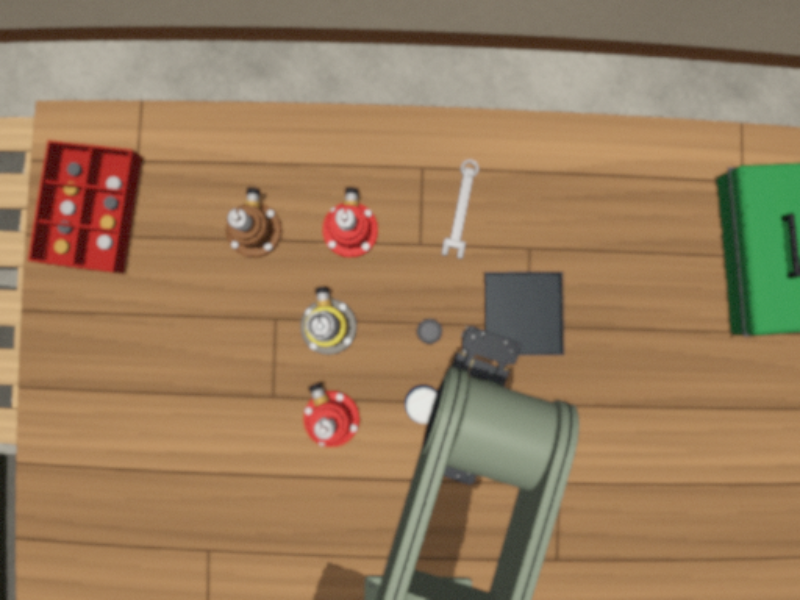

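View pics/sideF.png

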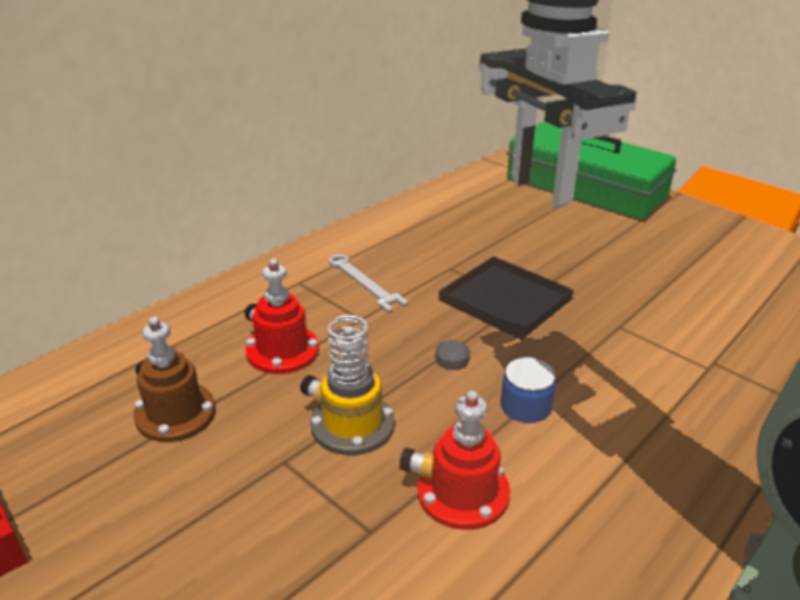

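The side view shows the spring upright around the rod, with its top ring at about (348,325) and its foot on the dark seat. The ring's height of about 0.146 m matches seat plus spring (80 + 66 mm). The wrench, saddle, tin and tray appear at the same pixels as before.

```bash
python3 -c "
from workcell import arm
print(arm.finish_job()); print(arm.state()['t'])"
```

```text
the job is handed in; nothing more can be done
None
the job is handed in; nothing more can be done
```

The return spring is on the yellow ram's rod and fully home on the seat. I let go of it, backed the arm clear and handed the job in at about 13 s of the 72 s allowed.

- **Upper collar:** I held the spring by its upper half and lined it up over the rod to within about 0.5 mm. The tail went through the upper notch without snagging.
- **Lower collar:** The tail snagged with a reading of about 2 N. It was free in the first check after a twist of about 6° clockwise. I twisted about 6° more before going on down. That may have turned the lightly greased ring slightly, though no resisting moment showed.
- **Seat:** I pressed it onto the seat with about 2.5 N, so no reading came near the 10 N limit. Force readings carry about 1–2 N of noise.

**Last checks:**
- **Position:** The spring's axis lies within about 1 mm of the rod by the side camera and 2 mm by the top camera.
- **Height:** The spring's top is at about 0.146 m, as expected for a seated spring. The two cameras' readings of it differ by about 3 mm.
- **Other things:** The wrench, saddle, tin and tray look unmoved in both views.
- **Not confirmed:** The tail under the lower collar could not be seen directly. I inferred it from the height and the forces. One of my check scripts stopped with an error just after release because the fingers had already left its measuring window. The later views replaced it.

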